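Slide the butter board out over the edge of the chopping block

ROBOT

A 6-joint arm with a two-finger parallel gripper is mounted at the origin on the work surface; the furniture and walls round the work are solid. World frame = base frame: x ahead of the robot, y to its left, z up, the work surface at z = 0. Lengths are in m, angles in rad, forces in N, time in s.
With the tool pointing down it reaches from about 0.35 to 0.975 m from the base axis. Payload 4.9 kg.
Tool frame: the origin (TCP) lies on the centre line of the jaws, within the pads' length; the fingertips stand 14 mm ahead of it and the grasp point (between the pads) lies 5 mm behind it (manip.nose_length is the distance from the TCP to the fingertips, in m); z points along the fingers, y is the line along which they close (so a half turn about z gives the same grasp; the last joint's range is limited). The gripper opens to 85 mm and grips with 20 to 120 N. Pads are 22 mm wide; open, the fingers measure 114 mm over their backs; the gripper's body (76 mm by 85 mm) begins 54 mm behind the grasp point. The pads swing forward as they close: fully open they stand 13 mm farther back than shut.
Start: joints at [1.177, 0.053, 1.613, -0, 1.476, -0.119], TCP at [0.17, 0.602, 0.21] pointing down, gripper open.
Joint ranges: [-3.01, 3.01], [-1.01, 2.22], [0.06, 2.58], [-1.02, 4.17], [0.09, 2.62], [-3.14, 3.14]. Speed limits (rad/s): [2.57, 2.57, 3.14, 3.14, 3.14, 3.14].

INTERFACE

Orientations are given as a unit quaternion [w, x, y, z].
In Python, from plant import manip, imaging gives the robot as it stands.
- The arm moves only by the tool play_rows, never from a script. Its argument "commands" is a list of rows, each a list of 6 numbers: the shift along the tool's x, y, z in mm, then the turn, a rotation vector about the tool's x, y, z in degrees. A call has 1 to 5 rows; each row shifts and turns the commanded pose from where the row before left it, along the tool's axes as they then stand; what a row does not reach is not made up. A row lasts 1/12 s, in which the tool goes at most 41.7 mm and 7.16 degrees, less where a joint would pass 70% of its speed; a pose out of reach is approached as far as the arm can. A call is refused whole if a number of a shift passes 41.7 or a number of a turn 7.16, either way. A call with a gripper value outside its range is refused whole. "hand" is the finger opening in mm, from 0 to 85.4, set as the call begins (left out, the last holds). The fingers move at their own pace and stop on an object; the grip force is fixed at half the most. Time passes only in rows, so rows that do not move let the fingers close. It gives the time, the measured TCP pose, the force, the opening and the grip force at its end, in the units of the state.
- manip.state(): the state, without advancing time (a new reading comes with each control period).
- imaging.grab_frame(name): name is "scene" or "top"; returns a dict with "image" (384x512x3 uint8, red, green, blue), "fx", "fy", "cx", "cy" (pixels), "R" (3x3) and "t" (3): a world point X has camera coordinates R X + t. Camera axes: x right, y down, z forward; pixel columns grow to the right and rows downward; lengths in m; the calibration is good to about 2 mm. A picture is of the moment at which its call begins. There is no depth.
- manip.job_done(): hands the job in; it is judged then, once.
The state is a dict: "time": time; "joint_pos": joint angles; "joint_vel": joint speeds; "joint_efforts": joint torques, N m; "tool_pos": TCP position; "tool_rot": TCP orientation; "contact_force": force on the tool from outside, world axes, zero at the start; "ft_torque": the same for the moment, N m; "gripper_width": opening from 0.0 (shut) to 1.0 (fully open); "grasp_force": force on a finger pad.
Only numpy, scipy, OpenCV 4.12 (cv2) and the standard library are available. Lean on these libraries where they do the work, as an engineer would, in place of code of your own. Each camera call takes 0.05 s, during which the arm holds its last target. There are 200 camera calls.

TASK

Push the thin serving board, with the butter riding on it, across the chopping block until the pale line near its front end lies right above the block's edge and square to it, so that the end with the hanging hole overhangs ready for a hand to take. Only push it with the fingers: do not grip, lift or tip the board, do not touch the butter, and leave the biscuit cutter, the lemon and the timer where they are.

Things in the scene. Friction and masses are not known exactly. Their poses are not given: they have to be found in the camera images.
- block: heavy light-wood chopping block, fixed to the table, 280 (own x) x 300 (own y) x 36 mm high; origin at the centre of its underside, z up. The board is to overhang its edge on the own -y side, which is at y = -150 mm in its frame, all along x. At yaw 0 that side faces the robot's right.
- block_edge (a point): middle of that edge of the chopping block, on its upper surface (36 mm above the table)
- board: thin loose medium-brown wooden serving board lying flat on the block, 130 (own x) x 220 (own y) x 10 mm thick, about 0.35 kg (up to 30 % either way), slides with ordinary wood friction; origin at the centre of its underside, z up. Its front end (own -y, with a 14 mm hanging hole) points toward the block's edge, roughly square to it; its rear end is at own y = +110 mm.
- board_line (a point): middle of the pale inlaid line, 4 mm wide, that runs across the top of the board parallel to own x, 50 mm from its front end (own y = -60 mm)
- board_rear (a point): middle of the board's straight rear end, upper side (own y = +110 mm, 10 mm above the block)
- butter: block of butter, 72 x 104 x 40 mm, about 0.23 kg, standing loose on the board with its long side along the board, some 38 mm of bare board behind it; origin at the centre of its underside
- cutter_round: round tin biscuit cutter, 57 mm across, 24 mm high, loose on the block beside the board (on the block's own +x side); bystander; origin at the centre of its underside
- lemon: lemon, about 71 x 53 x 51 mm, on the table beyond the block's edge, clear of where the board ends up; bystander; origin at the centre of its underside
- timer: round white and red kitchen timer, 70 mm across, 60 mm high, on the table beyond the block's edge, clear of where the board ends up; bystander; origin at the centre of its underside
Mind the look-alikes: they are no part of the job. What is shaped like the butter but purple or turquoise is not meant.

How it is judged:
At the end, for the whole second after the job is handed in: The board's pale line lies within 7 mm of straight above the block's edge and the board is square to the edge within 0.1 rad; the board lies flat on the block, at rest, with the butter still standing on it within 20 mm of its usual place (20 mm behind the board's centre) (y of board_line in the frame of block between -0.157 and -0.143 m and angle between the y axis of board and the y axis of block, either way round below 0.1 rad and height (world z) of board between 0.031 and 0.041 m and angle between board's own z axis and vertical below 0.06 rad and x of butter in the frame of board between -0.02 and 0.02 m and y of butter in the frame of board between 0 and 0.04 m and height (world z) of butter between 0.04 and 0.052 m and linear speed of each of board, butter below 0.01 m/s); the robot touches nothing.
It fails at once if the board is lifted off the block or tipped (more than 6 mm or 0.1 rad), or falls (height (world z) of board above 0.042 m or height (world z) of board below 0.028 m or angle between board's own z axis and vertical above 0.1 rad).
It fails at once if the robot touches the butter (contact force between any of the fingers, the arm and butter above 0.5 N).
It fails at once if the biscuit cutter, the lemon or the timer is moved by more than 20 mm (distance of any of cutter_round, lemon, timer from where it was at the start of the episode above 0.02 m).
It also fails if it takes over 42 s, if anything falls off the work surface, if the arm or the gripper's body presses on something with over 40 N, if the wrist force passes 120 N, or if a joint passes its speed limit or range.

## Working session

There is one attempt and no reset: what is moved stays moved. The work goes in short steps, Python scripts to look and compute and a tool call to move; the robot and the scene stay as the last step left them, time stands still between calls to the robot, and variables do not carry over. Pictures are saved under pics/ and viewed, at most 10 in all, crops included, and the job is handed in when it is done.

Besides the shell and the picture viewer there is one more tool, called after ">>>" as name(argument=value, ...) on one line, values as JSON. play_rows: Moves the arm, as the interface text tells. Its arguments: {"type":"object","properties":{"commands":{"type":"array","items":{"type":"array","items":{"type":"number"}}},"hand":{"type":"number"}},"required":["commands"]}

```bash
mkdir -p pics; cat > h.py <<'E'
import numpy as np, cv2, json
from plant import manip, imaging
def grab(name, tag):
    f=imaging.grab_frame(name)
    cv2.imwrite(f'pics/{tag}.png', f['image'][:,:,::-1])
    np.savez(f'pics/{tag}.npz', **{k:np.array(v) for k,v in f.items()})
    return f
def load(tag): return dict(np.load(f'pics/{tag}.npz'))
def unproj(f,u,v,z):
    R=np.array(f['R']);t=np.array(f['t'])
    d=R.T@np.array([(u-f['cx'])/f['fx'],(v-f['cy'])/f['fy'],1.]); c=-R.T@t
    return c+d*(z-c[2])/d[2]
def proj(f,X):
    p=np.array(f['R'])@np.array(X)+np.array(f['t']); return f['fx']*p[0]/p[2]+f['cx'],f['fy']*p[1]/p[2]+f['cy']
E
python3 - <<'E'
from h import *
a=grab('top','t0');b=grab('scene','s0')
im=np.hstack([a['image'],b['image']])[:,:,::-1]
cv2.imwrite('pics/t0b.png',cv2.resize(a['image'][:,:,::-1],(800,600),interpolation=cv2.INTER_CUBIC))
s=manip.state();print(s['time'],s['tool_pos'],s['tool_rot'],manip.nose_length,s['contact_force'])
print([proj(a,p) for p in [(0.5,0,0),(0.6,0,0),(.5,.1,0)]])
E
```

```text
0.1 [0.1693703  0.60099803 0.20895367] [-2.44438852e-04  1.36980879e-01  9.90573253e-01 -8.99349193e-04] 0.014 [-0.37684944 -0.4907546   0.67577562]
[(np.float64(261.92357004843274), np.float64(202.58927842465536)), (np.float64(262.12391424705766), np.float64(167.84958540743617)), (np.float64(226.13194204940922), np.float64(202.47214253298847))]
```

View pics/t0b.png

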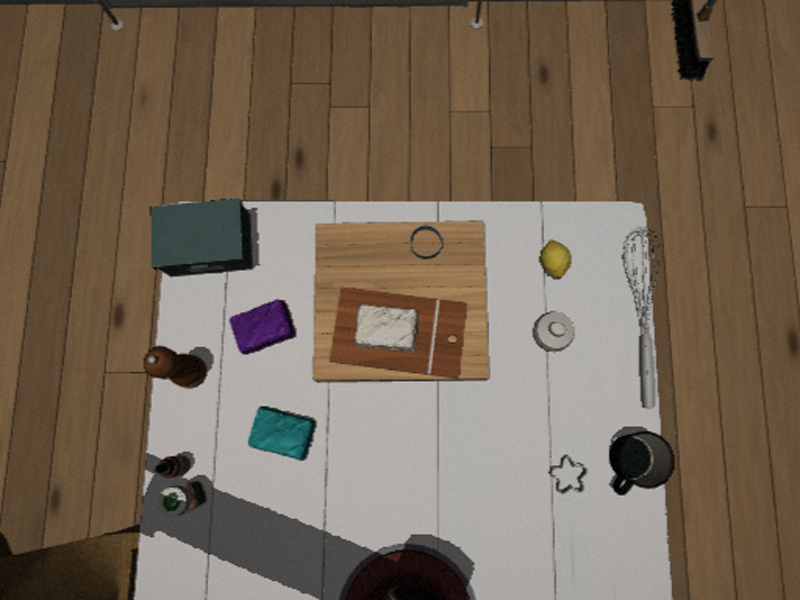

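View pics/s0.png

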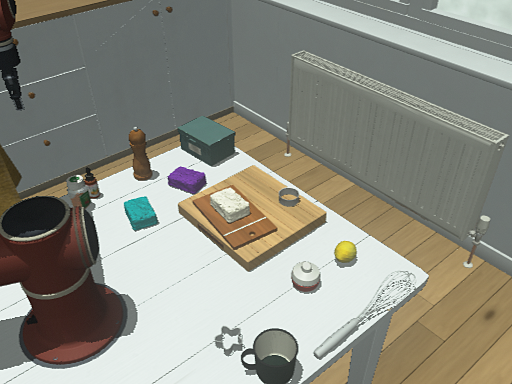

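The top view shows the block at about (315-490, 222-382) in the 800x600 picture. The board is yawed about 7° from square. The butter is at (387, 327), the line at (434, 336), the cutter at (427, 242), the timer at (553, 331) and the lemon at (555, 258). I'll enlarge it next.

```bash
python3 - <<'E'
from h import *
a=load('t0'); c=a['image'][135:250,195:320,::-1]
cv2.imwrite('pics/t0c.png',cv2.resize(c,None,fx=5,fy=5,interpolation=cv2.INTER_CUBIC))
E
```

```text
(no output)
```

View pics/t0c.png

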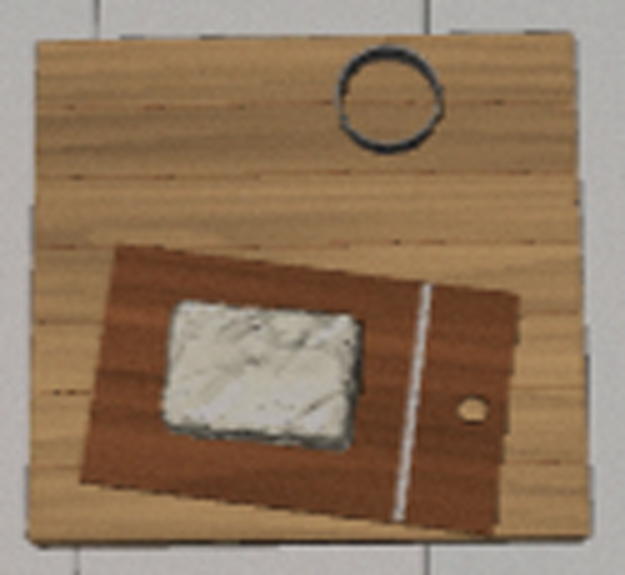

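The crop gives these corners:
- **Block:** (36,41), (575,32), (591,538), (27,542).
- **Board:** rear (115,246) and (80,482), front (520,296) and (495,535).
- **Line:** (427,284) to (399,521).
- **Butter top:** (175,300) to (350,448).

```bash
python3 - <<'E'
from h import *
np.set_printoptions(precision=4,suppress=True)
a=load('t0')
g=lambda u,v,z: unproj(a,195+(u+.5)/5-.5,135+(v+.5)/5-.5,z)[:2]
B=[g(*p,.036) for p in [(36,41),(575,32),(591,538),(27,542)]]
D=[g(*p,.046) for p in [(115,246),(520,296),(495,535),(80,482)]]
L=[g(*p,.046) for p in [(427,284),(399,521)]]
for n,q in (('block',B),('board',D)):
    print(n,np.array(q), [np.linalg.norm(q[i]-q[i-3]) for i in range(4)])
print('line',L)
e0,e1=B[1],B[2]; ed=(e0-e1)/np.linalg.norm(e0-e1) # block +x
byaw=np.arctan2(ed[1],ed[0]); print('block edge yaw',np.degrees(byaw))
for i,j in((0,1),(3,2)): d=B[i]-B[j];print('side',np.degrees(np.arctan2(-d[0],d[1])))
for i,j in((0,1),(3,2)): d=D[i]-D[j];print('board side',np.degrees(np.arctan2(-d[0],d[1])))
for p,q in((D[0],D[3]),(D[1],D[2]),L): d=p-q;print('board x',np.degrees(np.arctan2(d[1],d[0])))
print('block c',np.mean(B,0),'board c',np.mean(D,0),'rear',(D[0]+D[3])/2,'line',np.mean(L,0))
print('butter',[g(*p,.086) for p in[(175,300),(357,316),(345,448),(163,430)]])
E
```

```text
block [[ 0.6624  0.1681]
 [ 0.6676 -0.1319]
 [ 0.388  -0.1355]
 [ 0.3843  0.1632]] [np.float64(0.3000581376259188), np.float64(0.27965292846498274), np.float64(0.29879979611226704), np.float64(0.2781475015032088)]
board [[ 0.5431  0.1195]
 [ 0.5162 -0.0989]
 [ 0.3885 -0.0843]
 [ 0.4153  0.1346]] [np.float64(0.22004145424069577), np.float64(0.12851126951113245), np.float64(0.2205118663390509), np.float64(0.12876811084117715)]
line [array([ 0.5226, -0.0491]), array([ 0.3956, -0.034 ])]
block edge yaw 0.7418876695403095
side 1.0013822325893087
side 0.7132607374956692
board side -7.03453912234753
board side -6.966934427450342
board x -6.732748614926786
board x -6.522478794885339
board x -6.766257586549006
block c [0.5256 0.016 ] board c [0.4658 0.0177] rear [0.4792 0.127 ] line [ 0.4591 -0.0416]
butter [array([0.5057, 0.0825]), array([ 0.4975, -0.0118]), array([ 0.4291, -0.0059]), array([0.4379, 0.0872])]
```

>>> play_rows(commands=[[0,0,-30,0,0,7],[0,0,-30,0,0,7],[0,0,-30,0,0,7],[0,0,-20,0,0,7],[0,0,0,0,0,7]], hand=85)

```text
time: 0.52
tool_pos: [0.1703, 0.6033, 0.3266]
tool_rot: [-0.0, 0.431, 0.902, 0.005]
contact_force: [-0.7, -0.2, 1.0]
gripper_width: 0.997
grasp_force: 0.0
```

>>> play_rows(commands=[[0,0,0,0,0,7],[0,0,0,0,0,7],[0,0,0,0,0,7],[0,0,0,0,0,7],[0,0,0,0,0,7]])

```text
time: 0.93
tool_pos: [0.1695, 0.6013, 0.3193]
tool_rot: [0.0, 0.683, 0.731, -0.001]
contact_force: [-0.7, 0.2, -0.6]
gripper_width: 0.996
grasp_force: 0.0
```

>>> play_rows(commands=[[0,0,0,0,0,3.4],[0,0,0,0,0,0],[0,0,0,0,0,0]])

```text
time: 1.18
tool_pos: [0.1695, 0.6014, 0.3195]
tool_rot: [0.0, 0.701, 0.713, -0.0]
contact_force: [0.2, -0.4, -1.2]
gripper_width: 0.995
grasp_force: 0.0
```

>>> play_rows(commands=[[-30,20,0,0,0,0],[-30,20,0,0,0,0],[-30,20,0,0,0,0],[-30,20,0,0,0,0],[-30,20,0,0,0,0]])

```text
time: 1.6
tool_pos: [0.2723, 0.4516, 0.3199]
tool_rot: [0.0, 0.701, 0.713, -0.0]
contact_force: [1.8, -0.2, -0.4]
gripper_width: 0.994
grasp_force: 0.0
```

>>> play_rows(commands=[[-30,20,0,0,0,0],[-30,20,0,0,0,0],[-30,20,0,0,0,0],[-30,20,0,0,0,0],[-30,20,0,0,0,0]])

```text
time: 2.02
tool_pos: [0.3746, 0.303, 0.3201]
tool_rot: [0.0, 0.701, 0.713, 0.0]
contact_force: [0.2, -0.0, -0.4]
gripper_width: 0.998
grasp_force: 0.0
```

>>> play_rows(commands=[[-30,20,0,0,0,0],[-30,20,0,0,0,0],[-30,20,0,0,0,0],[-30,20,0,0,0,0],[-20,20,0,0,0,0]])

```text
time: 2.43
tool_pos: [0.4768, 0.1636, 0.3202]
tool_rot: [0.0, 0.702, 0.712, -0.0]
contact_force: [1.7, 0.5, -0.1]
gripper_width: 0.999
grasp_force: 0.0
```

>>> play_rows(commands=[[0,0,0,0,0,0],[0,0,0,0,0,0]])

```text
time: 2.6
tool_pos: [0.4765, 0.1651, 0.3197]
tool_rot: [-0.0, 0.702, 0.712, -0.0]
contact_force: [0.3, -0.2, 0.2]
gripper_width: 0.996
grasp_force: 0.0
```

>>> play_rows(commands=[[-1,0,38,0,0,0],[-1,0,38,0,0,0],[-1,0,38,0,0,0],[-1,-1,38,0,0,0],[-1,-1,38,0,0,0]])

```text
time: 3.02
tool_pos: [0.4732, 0.1623, 0.1287]
tool_rot: [0.0, 0.701, 0.713, 0.0]
contact_force: [0.3, 0.2, -0.7]
gripper_width: 0.992
grasp_force: 0.0
```

>>> play_rows(commands=[[-1,0,30,0,0,0],[0,0,20,0,0,0],[0,0,8,0,0,0],[0,0,0,0,0,0],[0,0,0,0,0,0]])

```text
time: 3.43
tool_pos: [0.4745, 0.1608, 0.0731]
tool_rot: [0.0, 0.701, 0.713, 0.0]
contact_force: [0.2, -0.3, 0.0]
gripper_width: 0.994
grasp_force: 0.0
```

```bash
python3 - <<'E'
from h import *
a=grab('top','t1');b=grab('scene','s1')
A=cv2.resize(a['image'][135:250,195:320],(400,368),interpolation=cv2.INTER_CUBIC)
B=cv2.resize(b['image'][140:280,160:340],(400,311),interpolation=cv2.INTER_CUBIC)
B=np.vstack([B,np.zeros((57,400,3),np.uint8)])
cv2.imwrite('pics/v1.png',np.hstack([A,B])[:,:,::-1])
print(manip.state()['tool_pos'],manip.nose_length,manip.state()['time'])
E
```

```text
[0.4757808  0.16075475 0.07451267] 0.014 3.5333
```

View pics/v1.png

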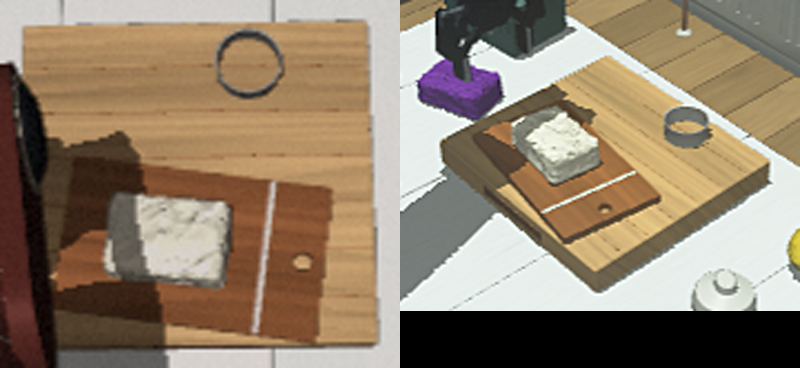

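```bash
python3 - <<'E'
from h import *
a=load('t1');b=load('s1')
for dx in(-.05,0,.05):
  p=proj(b,(.475+dx,.161,.06)); print('scene crop',400+(p[0]-160)*400/180,(p[1]-140)*311/140)
p=proj(a,(.475,.161,.2));print('top crop',(p[0]-195)*3.2,(p[1]-135)*3.2)
print('cams',[-f['R'].T@f['t'] for f in(a,b)])
c=b['image'][130:220,150:270,::-1]
cv2.imwrite('pics/v2.png',cv2.resize(c,None,fx=6,fy=6,interpolation=cv2.INTER_CUBIC))
E
```

```text
scene crop 464.59260000216466 110.4549876337262
scene crop 497.3047339875723 94.59591863842161
scene crop 528.8915334418964 79.2824196135511
top crop -13.530645534330326 201.91947818743984
cams [array([ 0.30376328, -0.0173506 ,  1.12270494]), array([-0.12924438, -0.78529584,  0.89400537])]
```

View pics/v2.png

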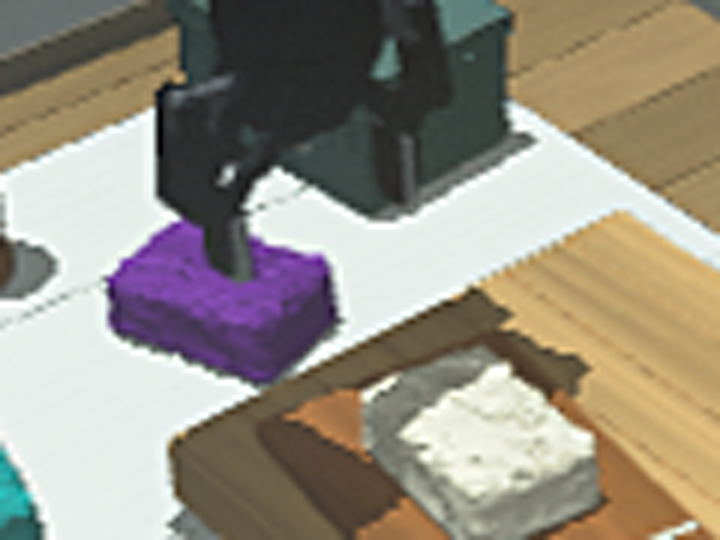

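```bash
python3 - <<'E'
from h import *
b=load('s1')
R=b['R'];t=b['t'];c=-R.T@t
for u,v in((188.3,177),(217,164.2)):
  d=R.T@np.array([(u-b['cx'])/b['fx'],(v-b['cy'])/b['fy'],1]); s=(.161-c[1])/d[1]; print(c+s*d)
E
```

```text
[0.42723852 0.161      0.1024462 ]
[0.5242891  0.161      0.10022743]
```

```bash
python3 - <<'E'
from h import *
b=load('s1')
for X in [(.3843,.1632,.036),(.6624,.1681,.036),(.388,-.1355,.036),(.4153,.1346,.046)]:
  p=proj(b,X);print('full',p,'v2',(p[0]-150)*6,(p[1]-130)*6,'v1',400+(p[0]-160)*2.222,(p[1]-140)*2.222)
E
```

```text
full (np.float64(177.19496930679708), np.float64(202.17455439910938)) v2 163.16981584078246 433.0473263946563 v1 438.2072217997031 138.15185987482104
full (np.float64(253.2167790343384), np.float64(163.49890922848166)) v2 619.3006742060304 200.99345537089 v1 607.1276830142999 52.21457630568626
full (np.float64(247.34372618325258), np.float64(261.0944365125937)) v2 584.0623570995156 786.5666190755621 v1 594.0777595791873 269.0718379309832
full (np.float64(192.06888629613042), np.float64(199.6461673122289)) v2 252.4133177767825 417.8770038733734 v1 471.25706535000177 132.5337837677726
```

>>> play_rows(commands=[[0,0,5,0,0,0],[0,0,5,0,0,0],[0,0,5,0,0,0],[0,0,0,0,0,0]])

```text
time: 3.87
tool_pos: [0.4734, 0.1598, 0.056]
tool_rot: [-0.001, 0.702, 0.712, -0.001]
contact_force: [-1.4, -0.6, -0.0]
gripper_width: 0.997
grasp_force: 0.0
```

>>> play_rows(commands=[[0,0,3,0,0,0],[0,0,3,0,0,0],[0,0,0,0,0,0]])

```text
time: 4.12
tool_pos: [0.4737, 0.1599, 0.0503]
tool_rot: [-0.0, 0.702, 0.712, -0.001]
contact_force: [-1.0, 0.7, -0.8]
gripper_width: 0.996
grasp_force: 0.0
```

>>> play_rows(commands=[[0,0,2,0,0,0],[0,0,0,0,0,0]])

```text
time: 4.28
tool_pos: [0.4741, 0.16, 0.0488]
tool_rot: [-0.0, 0.702, 0.712, -0.0]
contact_force: [-0.1, -0.3, -0.0]
gripper_width: 0.995
grasp_force: 0.0
```

```bash
python3 - <<'E'
from h import *
b=grab('scene','s2')
c=b['image'][130:220,150:270,::-1]
cv2.imwrite('pics/v3.png',cv2.resize(c,None,fx=6,fy=6,interpolation=cv2.INTER_CUBIC))
s=manip.state();print(s['tool_pos'],s['contact_force'])
E
```

```text
[0.47412419 0.15999989 0.04896035] [0.59634869 0.40620626 0.62947747]
```

View pics/v3.png

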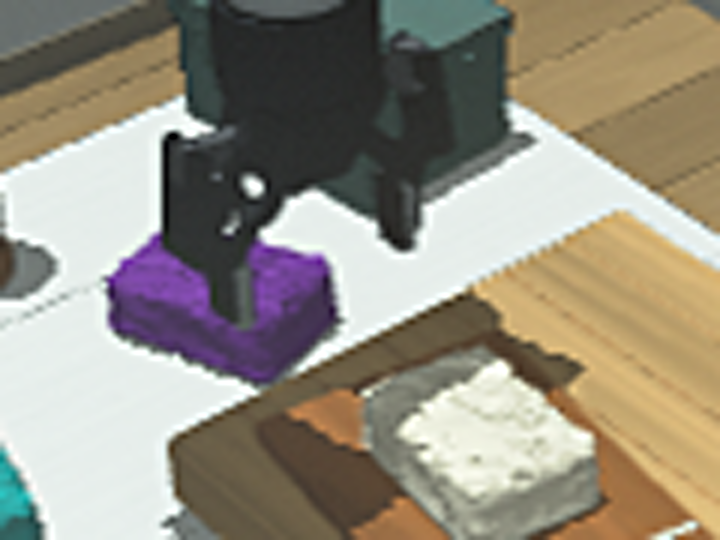

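>>> play_rows(commands=[[0,0,3,0,0,0],[0,0,3,0,0,0],[0,0,0,0,0,0]])

```text
time: 4.58
tool_pos: [0.4737, 0.1599, 0.0423]
tool_rot: [-0.0, 0.702, 0.712, -0.0]
contact_force: [0.1, 0.0, -0.9]
gripper_width: 0.994
grasp_force: 0.0
```

>>> play_rows(commands=[[0,0,2,0,0,0],[0,0,2,0,0,0],[0,0,0,0,0,0]])

```text
time: 4.83
tool_pos: [0.4739, 0.16, 0.0386]
tool_rot: [-0.0, 0.702, 0.712, -0.0]
contact_force: [0.1, 0.1, -0.3]
gripper_width: 0.995
grasp_force: 0.0
```

>>> play_rows(commands=[[0,0,1.5,0,0,0],[0,0,1.5,0,0,0],[0,0,0,0,0,0]])

```text
time: 5.08
tool_pos: [0.474, 0.16, 0.0358]
tool_rot: [-0.0, 0.702, 0.712, -0.0]
contact_force: [0.3, 0.3, -0.2]
gripper_width: 0.993
grasp_force: 0.0
```

>>> play_rows(commands=[[0,0,2,0,0,0],[0,0,2,0,0,0],[0,0,0,0,0,0]])

```text
time: 5.33
tool_pos: [0.4738, 0.1599, 0.0316]
tool_rot: [-0.0, 0.702, 0.712, -0.0]
contact_force: [0.4, -0.1, -0.1]
gripper_width: 0.997
grasp_force: 0.0
```

```bash
python3 - <<'E'
from h import *
b=grab('scene','s3')
c=b['image'][130:220,150:270,::-1]
cv2.imwrite('pics/v4.png',cv2.resize(c,None,fx=6,fy=6,interpolation=cv2.INTER_CUBIC))
s=manip.state();print(s['tool_pos'],s['contact_force'])
E
```

```text
[0.47393849 0.15997748 0.03175317] [-0.15473647 -1.29191659 -1.17517531]
```

View pics/v4.png

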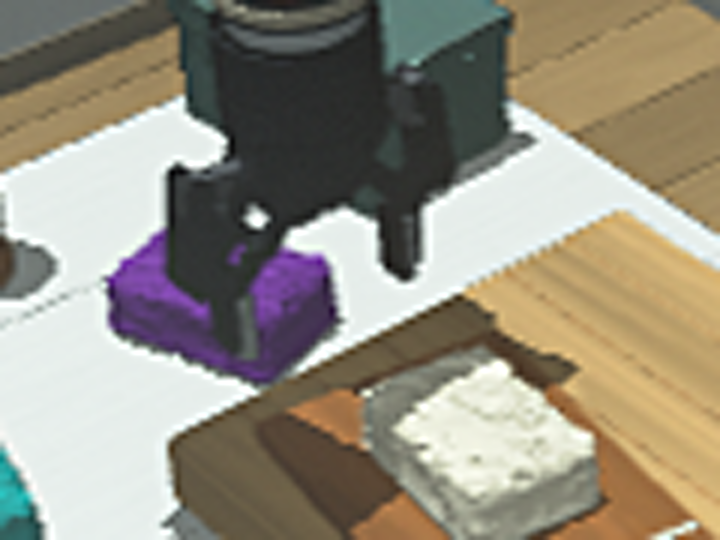

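```bash
python3 - <<'E'
from h import *
b=load('s3')
R=b['R'];t=b['t'];c=-R.T@t
for u,v in((240,353),(402,277)):
  d=R.T@np.array([(150+u/6-b['cx'])/b['fx'],(130+v/6-b['cy'])/b['fy'],1])
  for y in(.15,.16,.17,.19): s=(y-c[1])/d[1]; print(c+s*d)
E
```

```text
[0.4217969  0.15       0.07112073]
[0.42768853 0.16       0.06232261]
[0.43358015 0.17       0.05352449]
[0.4453634  0.19       0.03592825]
[0.51385953 0.15       0.06972417]
[0.52073548 0.16       0.06091112]
[0.52761142 0.17       0.05209807]
[0.5413633  0.19       0.03447196]
```

>>> play_rows(commands=[[0,0,2,0,0,0],[0,0,2,0,0,0],[0,0,0,0,0,0]])

```text
time: 5.63
tool_pos: [0.4739, 0.16, 0.0276]
tool_rot: [-0.0, 0.702, 0.712, -0.0]
contact_force: [-0.3, 0.3, 1.2]
gripper_width: 0.995
grasp_force: 0.0
```

>>> play_rows(commands=[[0,0,2,0,0,0],[0,0,2,0,0,0],[0,0,0,0,0,0]])

```text
time: 5.88
tool_pos: [0.4738, 0.1599, 0.0236]
tool_rot: [-0.0, 0.702, 0.712, -0.0]
contact_force: [-0.1, 0.5, -0.4]
gripper_width: 0.996
grasp_force: 0.0
```

```bash
python3 - <<'E'
from h import *
a=grab('top','t4')
c=a['image'][110:260,130:330,::-1]
cv2.imwrite('pics/v5.png',cv2.resize(c,None,fx=4,fy=4,interpolation=cv2.INTER_CUBIC))
for z in(.03,.05,.08,.15,.25):
  print(z,[tuple(np.round((np.array(proj(a,(x,y,z)))-[130,110])*4)) for x,y in((.42,.16),(.53,.16),(.42,.19),(.53,.19))])
s=manip.state();print(s['joint_pos'],s['tool_pos'])
E
```

```text
0.03 [(np.float64(288.0), np.float64(479.0)), (np.float64(294.0), np.float64(319.0)), (np.float64(244.0), np.float64(479.0)), (np.float64(250.0), np.float64(319.0))]
0.05 [(np.float64(283.0), np.float64(476.0)), (np.float64(289.0), np.float64(313.0)), (np.float64(238.0), np.float64(476.0)), (np.float64(245.0), np.float64(313.0))]
0.08 [(np.float64(276.0), np.float64(471.0)), (np.float64(282.0), np.float64(303.0)), (np.float64(229.0), np.float64(471.0)), (np.float64(236.0), np.float64(303.0))]
0.15 [(np.float64(257.0), np.float64(458.0)), (np.float64(263.0), np.float64(279.0)), (np.float64(207.0), np.float64(458.0)), (np.float64(215.0), np.float64(279.0))]
0.25 [(np.float64(224.0), np.float64(436.0)), (np.float64(232.0), np.float64(238.0)), (np.float64(168.0), np.float64(435.0)), (np.float64(178.0), np.float64(238.0))]
[ 1.76669093e-01 -4.87987802e-02  2.04609644e+00  1.96407882e-05
  1.14494952e+00  1.61738430e-01] [0.47393646 0.15999074 0.02375704]
```

View pics/v5.png

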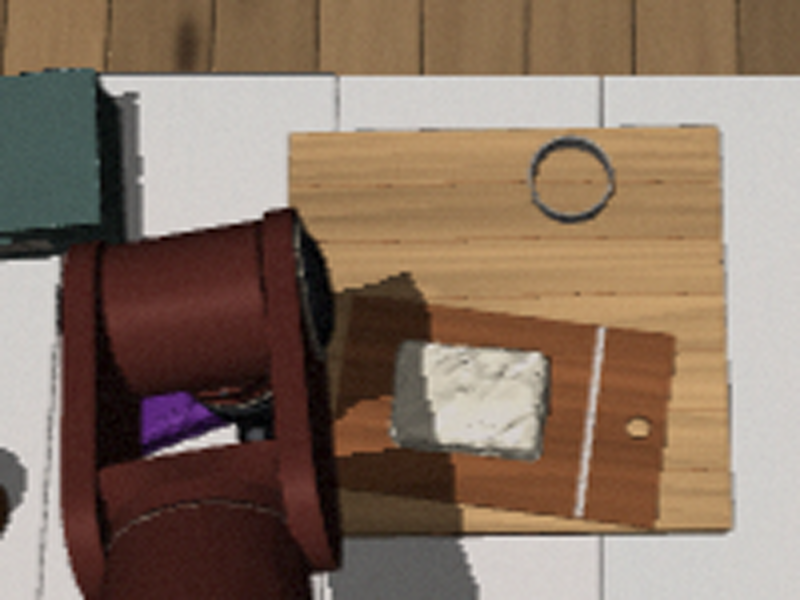

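The top view puts the gripper at y≈0.16, so the fingertips sit higher than nominal. I'll keep lowering by feel.

>>> play_rows(commands=[[0,0,2,0,0,0],[0,0,2,0,0,0],[0,0,0,0,0,0]])

```text
time: 6.18
tool_pos: [0.4739, 0.16, 0.0196]
tool_rot: [-0.0, 0.702, 0.712, -0.0]
contact_force: [-0.7, 0.3, -0.6]
gripper_width: 0.999
grasp_force: 0.0
```

>>> play_rows(commands=[[0,0,2,0,0,0],[0,0,2,0,0,0],[0,0,0,0,0,0]])

```text
time: 6.43
tool_pos: [0.4738, 0.16, 0.0156]
tool_rot: [-0.0, 0.702, 0.712, -0.0]
contact_force: [0.6, -0.2, -0.4]
gripper_width: 0.996
grasp_force: 0.0
```

```bash
python3 - <<'E'
from h import *
b=grab('scene','s4')
c=b['image'][130:220,150:270,::-1]
cv2.imwrite('pics/v6.png',cv2.resize(c,None,fx=6,fy=6,interpolation=cv2.INTER_CUBIC))
for X in [(.427,.149,.036),(.427,.171,.036),(.52,.149,.036)]:
  p=proj(b,X);print((p[0]-150)*6,(p[1]-130)*6)
E
```

```text
257.43861378812903 409.55618608049525
230.58219046430884 387.3294934862397
417.54186548696373 329.9207316982393
```

View pics/v6.png

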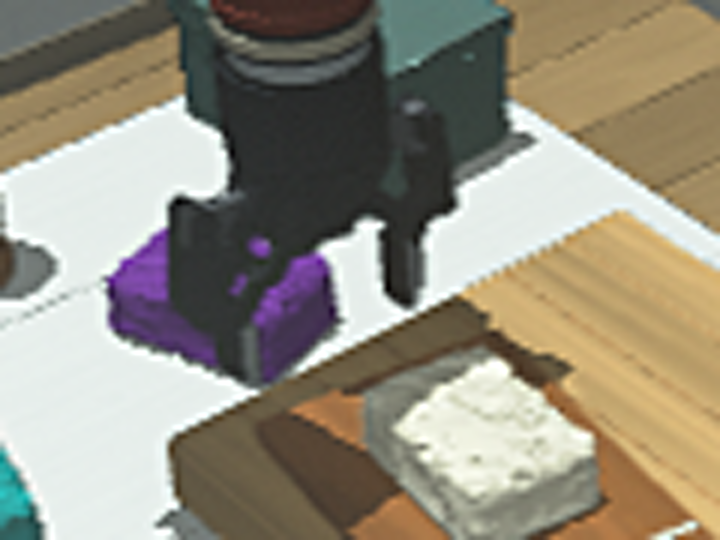

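>>> play_rows(commands=[[0,0,2,0,0,0],[0,0,2,0,0,0],[0,0,2,0,0,0],[0,0,2,0,0,0],[0,0,0,0,0,0]])

```text
time: 6.9
tool_pos: [0.4738, 0.1599, 0.0075]
tool_rot: [-0.0, 0.702, 0.712, -0.0]
contact_force: [0.1, 0.5, -0.3]
gripper_width: 0.993
grasp_force: 0.0
```

```bash
cat > diffs.py <<'E'
from h import *
import sys
b=grab('scene',sys.argv[1]); a=load('s1')
d=np.abs(b['image'].astype(int)-a['image']).sum(2)
print('cols'); 
for u in range(186,196): print(u,''.join('#' if d[v,u]>60 else '.' for v in range(170,205)))
for u in range(213,224): print(u,''.join('#' if d[v,u]>60 else '.' for v in range(160,195)))
s=manip.state();print(s['tool_pos'],s['contact_force'])
E
python3 diffs.py s5
python3 - <<'E'
import sys; sys.path.insert(0,'.')
E
```

```text
cols
186 .....###################...........
187 ......############.######..........
188 ......############..#####..........
189 ##########################.........
190 #########..#######...#.####........
191 ##################...##.###........
192 ##...##########.#.....#####........
193 ##...#########........#.##.........
194 ###..#######............#..........
195 ###########........................
213 ....#####.#######................##
214 .....#################..........###
215 ##...##################.........##.
216 .######################.........#..
217 ...#####################...........
218 #######################............
219 .######################............
220 .######################............
221 #############...###................
222 ###########.......................#
223 #########.........................#
[0.47390285 0.1599733  0.00772206] [0.29904478 0.13677244 0.96046428]
```

>>> play_rows(commands=[[0,0,1.5,0,0,0],[0,0,1.5,0,0,0],[0,0,0,0,0,0]])

```text
time: 7.2
tool_pos: [0.474, 0.16, 0.0048]
tool_rot: [-0.0, 0.702, 0.712, -0.0]
contact_force: [-0.5, 1.4, 0.5]
gripper_width: 0.994
grasp_force: 0.0
```

>>> play_rows(commands=[[0,0,1,0,0,0],[0,0,1,0,0,0],[0,0,0,0,0,0]])

```text
time: 7.45
tool_pos: [0.474, 0.16, 0.0029]
tool_rot: [-0.0, 0.702, 0.712, -0.0]
contact_force: [-0.3, 0.1, -0.0]
gripper_width: 0.994
grasp_force: 0.0
```

```bash
python3 diffs.py s6
```

```text
cols
186 .....############.######...........
187 ......############.#######.........
188 ......#############.######.........
189 ###########################........
190 ###########.#######..#.####........
191 ##################...##.####.......
192 ###...############....#####........
193 ###....########.......#.##.........
194 ####...#######..........#..........
195 ############.......................
213 .....######.####.................##
214 ......#################.........###
215 ......##################........##.
216 .####.##################........#..
217 ...##.###################..........
218 #######################............
219 #######################............
220 .######################............
221 #############..#######.............
222 ###########.......................#
223 ###########......................##
[0.47412492 0.16000569 0.00298513] [-0.54226693 -0.1605537   0.4908544 ]
```

>>> play_rows(commands=[[0,0,1,0,0,0],[0,0,0,0,0,0]])

```text
time: 7.67
tool_pos: [0.4741, 0.16, 0.002]
tool_rot: [-0.0, 0.702, 0.712, -0.0]
contact_force: [-0.0, -0.0, -0.1]
gripper_width: 0.998
grasp_force: 0.0
```

>>> play_rows(commands=[[0,0,1,0,0,0],[0,0,0,0,0,0]])

```text
time: 7.83
tool_pos: [0.4744, 0.1601, 0.0018]
tool_rot: [-0.0, 0.702, 0.712, -0.0]
contact_force: [-3.2, -0.8, 5.1]
gripper_width: 0.998
grasp_force: 2.5
```

>>> play_rows(commands=[[0,0,1,0,0,0],[0,0,0,0,0,0]])

```text
time: 8.0
tool_pos: [0.4744, 0.16, 0.0017]
tool_rot: [-0.0, 0.702, 0.712, -0.0]
contact_force: [-6.5, -1.1, 11.9]
gripper_width: 0.999
grasp_force: 5.9
```

>>> play_rows(commands=[[0,0,1,0,0,0],[0,0,0,0,0,0]])

```text
time: 8.17
tool_pos: [0.4745, 0.1601, 0.0017]
tool_rot: [-0.0, 0.702, 0.712, -0.001]
contact_force: [-9.8, -2.4, 18.5]
gripper_width: 0.994
grasp_force: 9.2
```

```bash
python3 diffs.py s7
```

```text
cols
186 .....############.######...........
187 ......############.#######.........
188 ......#############.#######........
189 ###########################........
190 ###########.########.#.####........
191 ##########.#######...##.###........
192 ###...#############...#####........
193 ####...########.......#.##.........
194 ####...#######..........#..........
195 ############.......................
213 .....#########...................##
214 ......#####.###########.........###
215 ......##################........##.
216 .####.##################........#..
217 ...##..##################..........
218 #######################.##.........
219 .######################............
220 .######################............
221 ######################.............
222 ############......................#
223 ##########.......................##
[0.4745031  0.16006834 0.00170575] [-10.56422258  -3.02404662  18.63358739]
```

>>> play_rows(commands=[[0,0,-2.5,0,0,0],[0,0,-2,0,0,0],[0,0,0,0,0,0]])

```text
time: 8.47
tool_pos: [0.4746, 0.1601, 0.004]
tool_rot: [0.0, 0.702, 0.712, 0.0]
contact_force: [-0.2, -0.0, -0.6]
gripper_width: 0.995
grasp_force: 0.0
```

>>> play_rows(commands=[[-3,0,0,0,0,0],[-4,0,0,0,0,0],[-4,0,0,0,0,0],[-4,0,0,0,0,0],[-4,0,0,0,0,0]])

```text
time: 8.88
tool_pos: [0.4741, 0.1411, 0.0033]
tool_rot: [-0.001, 0.702, 0.712, 0.0]
contact_force: [0.2, 3.3, -1.2]
gripper_width: 0.994
grasp_force: 1.7
```

>>> play_rows(commands=[[-4,0,0,0,0,0],[-4,0,0,0,0,0],[-4,0,0,0,0,0],[-3,0,0,0,0,0],[-2,0,0,0,0,0]])

```text
time: 9.3
tool_pos: [0.4745, 0.1236, 0.0034]
tool_rot: [-0.0, 0.702, 0.712, -0.0]
contact_force: [-1.2, 3.5, -1.6]
gripper_width: 0.995
grasp_force: 1.3
```

```bash
cat > board.py <<'E'
from h import *
import sys
# pale line fit in the top view, on the bare board right of the butter
f=grab('top',sys.argv[1]); im=f['image'].astype(float)
hsv=cv2.cvtColor(f['image'],cv2.COLOR_RGB2HSV)
lo=int(sys.argv[2]) # start column for search
sub=f['image'][170:250]
pts=[]
for v in range(170,250):
    row=im[v,lo:320]; s=row[:,2]-0.5*row[:,0]*0  # blue channel: board dark, line bright
    b=row[:,2]; 
    for i in range(3,len(b)-3):
        if b[i]-min(b[i-3],b[i+3])>25 and b[i]-max(b[i-3],b[i+3])>25 and b[i]==b[i-2:i+3].max():
            w=np.clip(b[i-2:i+3]-max(b[i-3],b[i+3]),0,None); pts.append((lo+i+(w*np.arange(-2,3)).sum()/w.sum(),v)); break
P=np.array([unproj(f,u,v,.046)[:2] for u,v in pts])
for _ in range(4):
    k=np.polyfit(P[:,0],P[:,1],1); r=np.abs(P[:,1]-np.polyval(k,P[:,0])); P=P[r<max(.003,1.5*np.median(r))]
bl=np.radians(.8); c=np.array([.5256,.016]); R=np.array([[np.cos(bl),np.sin(bl)],[-np.sin(bl),np.cos(bl)]])
Q=(P-c)@R.T
k=np.polyfit(Q[:,0],Q[:,1],1); m=(Q[:,0].min()+Q[:,0].max())/2
print(len(P),'x range',Q[:,0].min(),Q[:,0].max(),'line y in block at mid',np.polyval(k,m),'yaw deg rel',np.degrees(np.arctan(k[0])))
s=manip.state();print(s['time'],s['tool_pos'],s['contact_force'])
E
python3 board.py p1 262
python3 diffs.py p1s | tail -1
```

```text
38 x range -0.12356369365643849 -0.002968205834834888 line y in block at mid -0.07540760362013085 yaw deg rel -5.493517515795892
9.35 [0.47461195 0.12333137 0.00342305] [-0.56718811  1.55703558  0.16647788]
[0.47480165 0.12340654 0.00357387] [ 0.17250422  0.44279408 -0.22549935]
```

The board is sliding and turning as planned (relative yaw -7.6° → -5.5°, line now at -75 mm). I'll keep pushing.

>>> play_rows(commands=[[-3,0,0,0,0,0],[-4,0,0,0,0,0],[-5,0,0,0,0,0],[-5,0,0,0,0,0],[-5,0,0,0,0,0]])

```text
time: 9.82
tool_pos: [0.475, 0.1016, 0.0036]
tool_rot: [-0.0, 0.702, 0.712, -0.0]
contact_force: [-0.7, 2.8, -1.2]
gripper_width: 0.993
grasp_force: 1.6
```

>>> play_rows(commands=[[-5,0,0,0,0,0],[-5,0,0,0,0,0],[-4,0,0,0,0,0],[-2,0,0,0,0,0],[-1,0,0,0,0,0]])

```text
time: 10.23
tool_pos: [0.4753, 0.0846, 0.0036]
tool_rot: [-0.0, 0.702, 0.712, -0.0]
contact_force: [-0.9, 2.3, -0.4]
gripper_width: 0.999
grasp_force: 1.6
```

```bash
python3 board.py p2 270
```

```text
39 x range -0.10550877316221205 0.01870008457052924 line y in block at mid -0.11065842825327221 yaw deg rel -0.1755471180280734
10.2833 [0.4753272  0.08457268 0.00360107] [-0.74003592  1.75133525 -0.62057745]
```

>>> play_rows(commands=[[-3,0,0,0,0,0],[-4,0,0,0,0,0],[-5,0,0,0,0,0],[-5,0,0,0,0,0],[-5,0,0,0,0,0]])

```text
time: 10.7
tool_pos: [0.4757, 0.0625, 0.0036]
tool_rot: [0.0, 0.702, 0.712, 0.0]
contact_force: [-0.0, 2.7, -1.9]
gripper_width: 0.992
grasp_force: 1.5
```

>>> play_rows(commands=[[-5,0,0,0,0,0],[-4,0,0,0,0,0],[-2,0,0,0,0,0],[-2,0,0,0,0,0],[0,0,0,0,0,0]])

```text
time: 11.12
tool_pos: [0.4759, 0.0494, 0.0037]
tool_rot: [0.0, 0.702, 0.712, -0.0]
contact_force: [-0.0, 0.2, -0.0]
gripper_width: 0.993
grasp_force: 0.3
```

```bash
python3 board.py p3 278; python3 - <<'E'
from h import *
a=load('p3');c=a['image'][150:240,210:330,::-1]
cv2.imwrite('pics/v7.png',cv2.resize(c,None,fx=6,fy=6,interpolation=cv2.INTER_CUBIC))
E
```

```text
35 x range -0.10583638005447571 0.018290636402802436 line y in block at mid -0.14579550851685247 yaw deg rel -0.013230523303273917
11.1667 [0.47602631 0.04941205 0.0037651 ] [-0.79286895 -0.66947054  0.45318226]
```

View pics/v7.png

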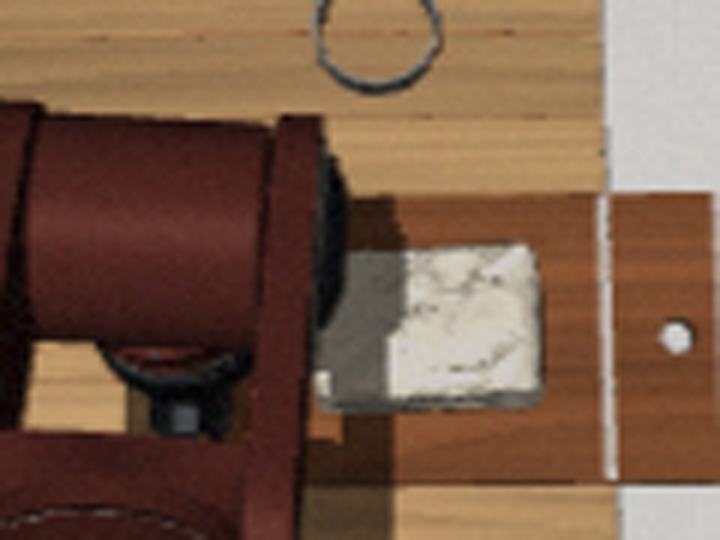

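The line sits about 3–4 mm short of the edge and is square to it. The butter is still in place. I'll nudge 3.5 mm more, then back away and lift.

>>> play_rows(commands=[[-1.5,0,0,0,0,0],[-2,0,0,0,0,0],[0,0,0,0,0,0],[0,0,0,0,0,0]])

```text
time: 11.5
tool_pos: [0.4761, 0.0465, 0.0038]
tool_rot: [0.0, 0.702, 0.712, 0.0]
contact_force: [-0.4, 2.9, 0.3]
gripper_width: 0.998
grasp_force: 1.4
```

>>> play_rows(commands=[[4,0,0,0,0,0],[12,0,0,0,0,0],[20,0,0,0,0,0],[20,0,0,0,0,0],[10,0,-10,0,0,0]])

```text
time: 11.92
tool_pos: [0.4731, 0.1135, 0.0121]
tool_rot: [-0.001, 0.701, 0.713, -0.002]
contact_force: [-0.9, 0.2, -0.7]
gripper_width: 0.997
grasp_force: 0.0
```

>>> play_rows(commands=[[0,0,-30,0,0,0],[0,0,-30,0,0,0],[0,0,-20,0,0,0],[0,0,0,0,0,0],[0,0,0,0,0,0]])

```text
time: 12.33
tool_pos: [0.4764, 0.1124, 0.0959]
tool_rot: [0.002, 0.702, 0.712, 0.001]
contact_force: [-0.4, 0.3, -0.4]
gripper_width: 0.994
grasp_force: 0.0
```

```bash
python3 board.py p4 278; python3 - <<'E'
from h import *
f=load('p4')
im=f['image']
# butter top (bright, low saturation) outline
h=cv2.cvtColor(im,cv2.COLOR_RGB2HSV)
m=((h[...,1]<60)&(h[...,2]>120)).astype(np.uint8); m[:,:225]=0; m[:,303:]=0; m[:185]=0; m[:,305:]=0; m[240:]=0
n,l,s,c=cv2.connectedComponentsWithStats(m)
for i in range(1,n):
    if s[i,4]>100: print(s[i],unproj(f,*c[i],.086))
E
```

```text
36 x range -0.1058613490137544 0.02100991125856419 line y in block at mid -0.14871870836892553 yaw deg rel -0.030409946074879114
12.3833 [0.47507534 0.11231379 0.09406288] [-0.09391048 -0.17815518  1.04857155]
[263 191  38  27 922] [ 0.48287305 -0.05107563  0.086     ]
```

```bash
python3 -c "
from plant import manip
print(manip.job_done())"
```

```text
the job is handed in; nothing more can be done
None
```

I pushed the board until its line was about 1 mm short of the block's edge and square to it. The butter was still in its usual place, the arm was clear, and I handed the job in at about 12.4 s; no verdict was returned.

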